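# Seat the interlock plug, then turn the key switch and hold it over

## Robot

A 6-joint arm with a two-finger parallel gripper is mounted at the origin on a cart in front of the work surface, level with it; the furniture and walls round the work are solid. World frame = base frame: x ahead of the robot, y to its left, z up, the work surface at z = 0. Lengths are in m, angles in rad, forces in N, time in s.
With the tool pointing down it reaches from about 0.225 to 0.875 m from the base axis. Payload 3.4 kg.
Tool frame: the origin (TCP) lies at the very end of the fingers, on their centre line; the grasp point (between the pads) lies 19 mm behind it (grip_depth is the distance from the TCP to the grasp point, in m); x points along the fingers, z is the direction in which the jaws open and shut, and the axes are right-handed (so a half turn about x gives the same grasp; the last joint's range is limited). The gripper opens to 85 mm and grips with 20 to 120 N. Pads are 22 mm wide; open, the fingers measure 114 mm over their backs; the gripper's body (76 mm by 85 mm) begins 54 mm behind the grasp point. The pads swing forward as they close: fully open they stand 13 mm farther back than shut.
Start: joints at [-1.401, 0.276, 1.505, -0, 1.361, -0.121], TCP at [0.165, -0.551, 0.231] pointing down, gripper open.
Joint ranges: [-2.89, 2.89], [-0.75, 2.08], [0.22, 2.7], [-1.18, 4.32], [0.11, 2.71], [-2.7, 2.7]. Speed limits (rad/s): [2.57, 2.57, 3.14, 3.14, 3.14, 3.14].

## Interface

Orientations are given as a unit quaternion [w, x, y, z].
In Python, from rig import get_state, get_image, sign_off, grip_depth gives the robot as it stands. The module is installed in compiled form; this text tells all that it offers.
- The arm moves only by the tool arm_command, never from a script. Its argument "series" is a list of rows, each an object with "dp": the shift along the tool's x, y, z scaled (see below), a list of three; "angular": the turn, a rotation vector about the tool's x, y, z scaled (see below), a list of three; "gripper": the finger opening in mm, from 0 to 85.4. A call has exactly 8 rows; each row shifts and turns the pose as measured when the row begins, along the tool's axes as they then stand; what a row does not reach is not made up. The controller multiplies each number of a shift by 0.12 m and each number of a turn by 90 degrees. A row lasts 1/8 s, in which the tool goes at most 62.5 mm and 10.7 degrees, less where a joint would pass 70% of its speed; a pose out of reach is approached as far as the arm can. A call with a number of a shift or a turn outside -1 to 1 is refused whole. A call with a gripper value outside its range is refused whole. The fingers move at their own pace and stop on an object; "grip_force" is the grip in N (left out, the last holds). Time passes only in rows, so rows that do not move let the fingers close, or fill a call up. It gives the time, the measured TCP pose, the force and the opening at its end, in the units of the state.
- get_state(): the state, without advancing time (a new reading comes with each control period).
- get_image(name): name is "scene" or "top" or "wrist"; returns a dict with "image" (420x560x3 uint8, blue, green, red), "depth" (420x560 float32, m along the optical axis (not along the pixel's ray), 0 where there is no reading), "mtx" (3x3 intrinsics, pixels), "view" (4x4, takes a point from world to camera coordinates); the wrist camera has in their place "mount" (4x4, takes a point from camera to tool coordinates, whose origin is the TCP and whose axes are the tool frame's). Camera axes: x right, y up, looking along -z (the intrinsics and any distortion apply to the point x, -y, -z); pixel columns grow to the right and rows downward; lengths in m; the calibration is good to about 2 mm. A picture is of the moment at which its call begins: read the wrist's pose just before it.
- sign_off(): hands the job in, once; it reports no verdict.
The state is a dict: "clock": time; "qpos": joint angles; "qd": joint speeds; "effort": joint torques, N m; "position": TCP position; "ee_rot": TCP orientation; "contact_force": force on the tool from outside, world axes, zero at the start; "moment": the same for the moment, N m; "width": finger opening in m.
Only numpy, scipy, OpenCV 4.12 (cv2) and the standard library are available. Lean on these libraries where they do the work, as an engineer would, in place of code of your own. Each camera call takes 0.05 s, during which the arm holds its last target. There are 200 camera calls.

## Task

Make the bench's key-switch box live: press the interlock plug fully home into the box's rectangular recess, its flange flat on the lid, then take the key with the rectangular bow (not the round one) from the key stand and push it fully home in the keyhole, working it past the sticky pins inside. Turn it a quarter turn clockwise, seen from above, up to its stop; the switch springs back, so finish while still gripping the key and holding it turned and pushed home. Leave the round-bowed key in the stand and do not disturb the timer, the tape roll and the marker.

Things in the scene. Friction and masses are not known exactly. Their poses are not given: they have to be found in the camera images.
- lock_box: Fixed grey key-switch box, 100 (x) x 180 (y) x 60 mm high, hollow, z up; origin: centre of its underside. Its lid is a 6 mm plate, upper face 60 mm up, with two rectangular openings with 1.5 mm chamfers: the small keyhole (+y half) and the larger recess (-y half).
- keyhole (a point): Keyhole centre on the lid's upper face, 42 mm from the box's centre to its +y; axes as the box. Slot 9 (x) x 23 mm (y). 11 mm down, a sticky spring pin stands in from each y end, tips 8 mm off centre; the bit shoves them aside (spring, some 10 N downward push in all) and they close behind it. From 17 mm down the bit sits in the rotor's slot. The key cannot turn before its bit is under the 6 mm lid.
- recess (a point): Recess centre on the lid's upper face, 42 mm from the box's centre to its -y; axes as the box. Opening 27 (x) x 39 mm (y), deeper than the plug. Sprung detents at its y ends, 11 mm down, hold the plug up until it is pressed with about 10 N.
- lock_rotor (a joint): Rotor that the key turns, rad: 0 at rest (slot along the box's y), growing clockwise seen from above, stop at 1.4. Sprung back towards 0 (0.1 N m per rad). It lags about 0.15 rad behind the key through play, so the key itself turns about 1.55 rad to the stop.
- plug: Loose black interlock plug. Origin: centre of its flange's underside, z up. Below: body 24 (x) x 36 mm (y), 18 mm deep, rounded bottom edges. Above: flange 34 x 46 x 4 mm, then a grip bar 12 (x) x 32 mm (y) from 4 to 40 mm up. Starts upright on the worktop. Seated: origin at recess, long side along the box's y, either way round.
- key: Loose steel key with the RECTANGULAR bow, upright in the stand. Origin: underside of its shoulder (disc 26 mm across, 3 mm thick), z up. Bow 10 mm thick (x), 30 mm wide (y), 12 to 44 mm up. Below: shank 8 mm thick, then 17 to 29 mm down the flat bit, 6 (x) x 20 mm (y), round tip. Either way round fits. Fully home: shoulder on the lid, origin at keyhole.
- round_key: Steel key like the other but with a ROUND bow (disc 32 mm across, 10 mm thick, centre 28 mm above the origin); it stands in the other slot of the stand and stays there.
- key_stand: Fixed grey block 56 (x) x 136 (y) x 45 mm high, origin: centre of its underside. Two slots 9 (x) x 23 mm (y) at y = +32.5 and -32.5 mm; a key hangs in each by its shoulder (origin 45 mm up), bow width along the block's y. Which key is in which slot varies.
- timer: Bench timer, 58 x 72 x 21 mm, a bystander; origin under its centre.
- tape_roll: Roll of labelling tape lying flat, 75 mm diameter, 19 mm high, a bystander; origin under its centre.
- marker: Marker pen lying, 130 mm long (its y), 13 mm thick, a bystander; origin under its centre.
There are look-alikes about, which are no part of the job. Leave any orange or purple look-alike of the plug alone.

How it is judged:
By the outcome, as a careful person would: the job done as asked, in the order asked, and still so for the second after the job is handed in, while the arm keeps its last pose, push and grip.
It also fails if it takes over 61 s, if anything falls off the work surface, if the arm or the gripper's body presses on something with over 40 N, if the wrist force passes 120 N, or if a joint passes its speed limit or range.

## Working session

There is one attempt and no reset: what is moved stays moved. The work goes in short steps, Python scripts to look and compute and a tool call to move; the robot and the scene stay as the last step left them, time stands still between calls to the robot, and variables do not carry over. Pictures are saved under pics/ and viewed, about 8 in all and at most 12, crops included, and the job is handed in when it is done.

Besides the shell and the picture viewer there is one more tool, called after "Emit:" in YAML: its name, and indented under it one key for each argument. arm_command: Moves the arm, as the interface text tells. Its arguments: {"type":"object","properties":{"series":{"type":"array","items":{"type":"object","properties":{"dp":{"type":"array","items":{"type":"number"}},"angular":{"type":"array","items":{"type":"number"}},"gripper":{"type":"number"}}}},"grip_force":{"type":"number"}},"required":["series"]}

```bash
mkdir -p pics
cat > h.py <<'E'
import numpy as np, cv2
from rig import get_state, get_image, grip_depth
from scipy.spatial.transform import Rotation as R
def rot(q): return R.from_quat([q[1],q[2],q[3],q[0]]).as_matrix()
def shot(name):
    s=get_state(); d=get_image(name)
    if name=="wrist":
        T=np.eye(4);T[:3,:3]=rot(s["ee_rot"]);T[:3,3]=s["position"]
        d["c2w"]=T@np.array(d["mount"])
    else: d["c2w"]=np.linalg.inv(np.array(d["view"]))
    return d
def ray(d,u,v):
    p=cv2.undistortPoints(np.array([[[u,v]]],float),np.array(d["mtx"]),np.array(d["dist"]) if "dist" in d else None)[0,0]
    r=d["c2w"][:3,:3]@np.array([p[0],-p[1],-1.]); return d["c2w"][:3,3],r
def onplane(d,u,v,z):
    o,r=ray(d,u,v); return o+r*(z-o[2])/r[2]
def cloud(d):
    D=d["depth"]; h,w=D.shape; K=np.array(d["mtx"]); u,v=np.meshgrid(np.arange(w),np.arange(h))
    P=np.stack([(u-K[0,2])/K[0,0]*D,-(v-K[1,2])/K[1,1]*D,-D],-1)
    return P@d["c2w"][:3,:3].T+d["c2w"][:3,3]
E
python3 - <<'E'
from h import *
for n in("scene","top"):
    d=shot(n); cv2.imwrite(f"pics/{n}0.png",d["image"]); print(n,d.keys(),np.round(d["mtx"],1).tolist(),np.round(d["c2w"],3).tolist(),{k:v for k,v in d.items() if 'dist' in k})
    np.savez(n+"0.npz",**{k:np.array(v) for k,v in d.items()})
print(get_state(),grip_depth)
E
```

```text
scene dict_keys(['image', 'depth', 'mtx', 'view', 'c2w']) [[455.6, 0.0, 277.2], [0.0, 455.6, 209.0], [0.0, 0.0, 1.0]] [[-0.528, 0.633, -0.567, -0.166], [-0.849, -0.385, 0.361, 0.384], [0.01, 0.672, 0.741, 0.902], [0.0, 0.0, 0.0, 1.0]] {}
top dict_keys(['image', 'depth', 'mtx', 'view', 'c2w']) [[472.7, 0.0, 271.8], [0.0, 472.7, 211.3], [0.0, 0.0, 1.0]] [[0.007, 0.997, -0.072, 0.4], [-1.0, 0.009, 0.027, 0.002], [0.028, 0.072, 0.997, 1.162], [0.0, 0.0, 0.0, 1.0]] {}
{'clock': 0.1, 'qpos': array([-1.40101267e+00,  2.76506280e-01,  1.50600896e+00, -7.87538887e-06,
        1.36068834e+00, -1.20990262e-01]), 'qd': array([-0.00138293, -0.00092395, -0.00231773, -0.00026001, -0.00044106,
        0.0006229 ]), 'effort': array([ 1.81663629e-03, -4.17699265e+01, -2.46404153e+01, -2.34778527e-04,
        5.73734025e-03,  5.85907941e-06]), 'position': array([ 0.1647664 , -0.55039695,  0.23053977]), 'ee_rot': array([ 0.56674847,  0.42267751,  0.5675771 , -0.42189588]), 'contact_force': array([-0.14843353,  0.35243755, -0.58307475]), 'moment': array([-0.05456609,  0.03421982, -0.03670183]), 'width': 0.0852940172059733} 0.0187
```

View pics/top0.png

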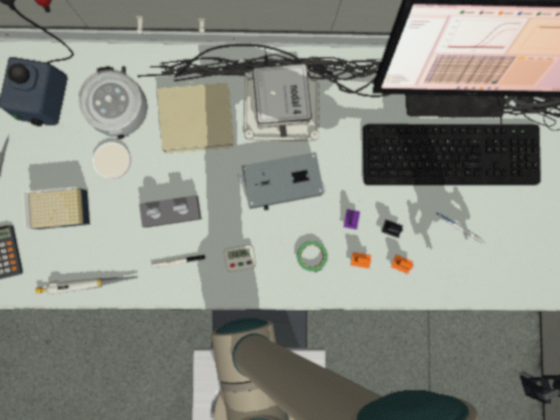

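View pics/scene0.png

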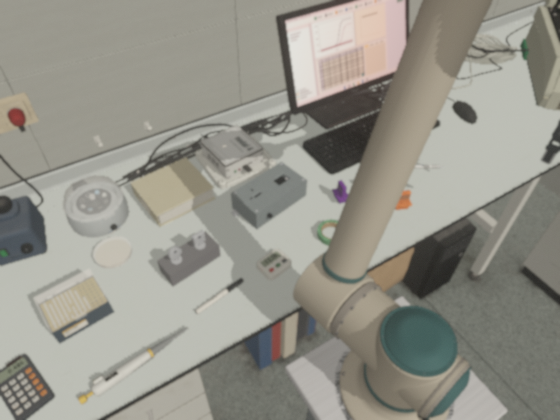

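Top view: the box is at (283,179), with the recess at about (300,176) and the keyhole at about (265,183). The stand is at (170,210). The plug candidates are black (393,228), purple (351,219) and orange (360,260) and (402,264), so I choose black. Which stand key is which needs a close crop.

Run:
```python
from h import *
T=dict(np.load("top0.npz")); S=dict(np.load("scene0.npz"))
a=cv2.resize(T["image"][140:285,235:425],None,fx=4,fy=4,interpolation=cv2.INTER_CUBIC)[:, :760]
b=cv2.resize(S["image"][225:290,150:230],None,fx=4.5,fy=4.5,interpolation=cv2.INTER_CUBIC)
c=cv2.resize(T["image"][190:230,130:210],None,fx=4.5,fy=4.5,interpolation=cv2.INTER_CUBIC)
out=np.zeros((600,800,3),np.uint8); a=cv2.resize(a,(393,300)); 
a=cv2.resize(T["image"][140:280,235:425],(407,300),interpolation=cv2.INTER_CUBIC)
out[:300,:407]=a; out[300:300+b.shape[0],:b.shape[1]]=b; out[300:300+c.shape[0],400:400+c.shape[1]]=c
cv2.imwrite("pics/crop1.png",out)
P=cloud(T)
def rect(name,u0,u1,v0,v1,zl,zh):
    m=np.zeros(P.shape[:2],bool); m[v0:v1,u0:u1]=True
    m&=(P[...,2]>zl)&(P[...,2]<zh)&(T["depth"]>0)
    q=P[m]; r=cv2.minAreaRect(q[:,:2].astype(np.float32)); print(name,m.sum(),np.round(r[0],4),np.round(r[1],4),round(r[2],1),"zmed",np.median(q[:,2]).round(4),"zmax",q[:,2].max().round(3))
rect("box",235,330,145,215,.05,.07)
rect("stand",130,210,185,235,.037,.05)
rect("keys",130,210,185,235,.06,.12)
rect("plugtop",375,412,210,245,.045,.075)
rect("plugfl",375,412,210,245,.012,.03)
rect("plugall",375,412,210,245,.008,.08)
rect("table",340,380,190,205,-.1,.1)
```

```text
box 3044 [ 0.5553 -0.0514] [0.101  0.1807] 10.9 zmed 0.0592 zmax 0.066
stand 1223 [0.4796 0.2157] [0.0568 0.1368] 8.9 zmed 0.0441 zmax 0.05
keys 154 [0.4794 0.2157] [0.0114 0.096 ] 9.3 zmed 0.0856 zmax 0.093
plugtop 81 [ 0.4435 -0.3191] [0.0316 0.0127] 71.9 zmed 0.0568 zmax 0.062
plugfl 174 [ 0.443  -0.3202] [0.0471 0.0336] 70.7 zmed 0.0216 zmax 0.029
plugall 272 [ 0.443  -0.3202] [0.0471 0.0336] 70.7 zmed 0.0233 zmax 0.062
table 595 [ 0.5214 -0.247 ] [0.0357 0.0994] 0.7 zmed 0.0007 zmax 0.008
```

View pics/crop1.png

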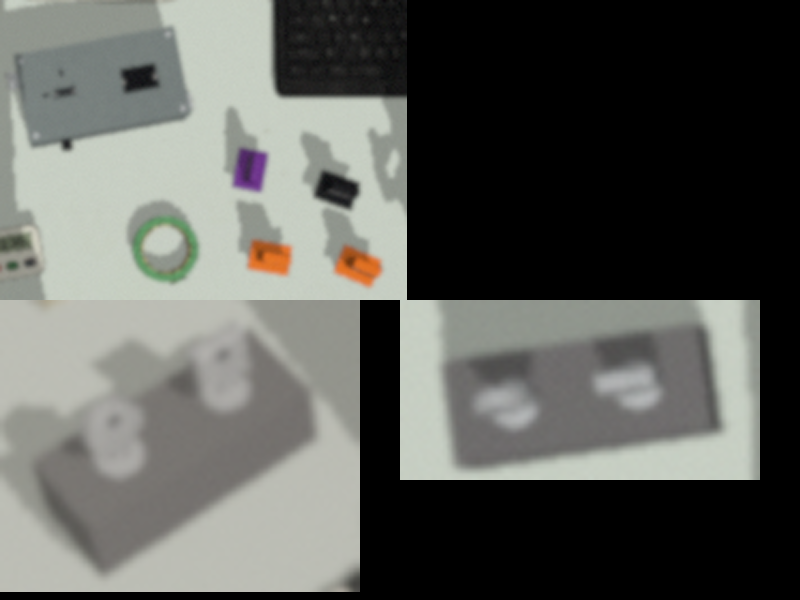

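The keys: in the scene crop the right one (scene ~(199,242)) shows square bow corners and the left one (~(175,255)) looks round. So the rectangular key appears to be in the stand's −y slot, which I'll confirm with the wrist camera. The black plug's long side lies at 70.7° in world. Next is a helper for move planning.

```bash
cat >> h.py <<'E'
def plan(p,yaw=None,tilt=True):
    """yaw: deg direction (world xy) of tool z (mod 180, nearest). Prints turn (units, tool axes) and shift after the turn."""
    s=get_state(); M=rot(s["ee_rot"]); x=np.array([0,0,-1.])
    cur=np.degrees(np.arctan2(M[1,2],M[0,2]))
    if yaw is None: yaw=cur
    yt=yaw
    z=np.array([np.cos(np.radians(yt)),np.sin(np.radians(yt)),0]); W=np.stack([x,np.cross(z,x),z],1)
    rv=R.from_matrix(M.T@W).as_rotvec()
    dp=W.T@(np.array(p)-s["position"])
    print("clk %.2f pos %s yaw %.1f q6 %.2f w %.4f F %s M %s"%(s["clock"],np.round(s["position"],4),cur,s["qpos"][5],s["width"],np.round(s["contact_force"],1),np.round(s["moment"],2)))
    print("turn units",np.round(rv/(np.pi/2),4),"deg",np.degrees(rv).round(1),"shift units",np.round(dp/.12,4),"mm",np.round(dp*1000,1))
E
python3 - <<'E'
from h import *
plan([.443,-.320,.12],-19.3); plan([.443,-.320,.12],160.7)
E
```

```text
clk 0.10 pos [ 0.1648 -0.5504  0.2305] yaw -73.3 q6 -0.12 w 0.0853 F [-0.1  0.4 -0.6] M [-0.05  0.03 -0.04]
turn units [-6.004e-01 -9.000e-04 -6.000e-04] deg [-54.   -0.1  -0.1] shift units [0.9212 2.5784 1.5537] mm [110.5 309.4 186.4]
clk 0.10 pos [ 0.1648 -0.5504  0.2305] yaw -73.3 q6 -0.12 w 0.0853 F [-0.1  0.4 -0.6] M [-0.05  0.03 -0.04]
turn units [ 1.3996e+00 -7.0000e-04  1.1000e-03] deg [ 1.26e+02 -1.00e-01  1.00e-01] shift units [ 0.9212 -2.5784 -1.5537] mm [ 110.5 -309.4 -186.4]
```

Emit:
arm_command:
  series:
    - {"dp": [0, 0.1, 0.25], "angular": [-0.1, 0, 0], "gripper": 40}
    - {"dp": [0, 0.1, 0.25], "angular": [-0.1, 0, 0], "gripper": 40}
    - {"dp": [0, 0.15, 0.25], "angular": [-0.1, 0, 0], "gripper": 40}
    - {"dp": [0, 0.2, 0.25], "angular": [-0.1, 0, 0], "gripper": 40}
    - {"dp": [0, 0.2, 0.2], "angular": [-0.1, 0, 0], "gripper": 40}
    - {"dp": [0, 0.3, 0.2], "angular": [-0.1, 0, 0], "gripper": 40}
    - {"dp": [0.1, 0.3, 0.1], "angular": [0, 0, 0], "gripper": 40}
    - {"dp": [0.1, 0.2, 0], "angular": [0, 0, 0], "gripper": 40}

```text
clock: 1.1
position: [0.3848, -0.5369, 0.2004]
ee_rot: [0.697, 0.112, 0.7, -0.107]
contact_force: [-1.0, 0.4, 0.4]
width: 0.04
```

Run:
```python
from h import *
plan([.443,-.320,.14],-19.3)
```

```text
clk 1.10 pos [ 0.3848 -0.5369  0.2004] yaw -17.8 q6 -0.75 w 0.0400 F [-1.   0.4  0.4] M [0.04 0.02 0.02]
turn units [ 0.0172 -0.0034 -0.0041] deg [ 1.5 -0.3 -0.4] shift units [ 0.503   1.8663 -0.1398] mm [ 60.4 224.  -16.8]
```

Emit:
arm_command:
  series:
    - {"dp": [0.1, 0.35, -0.02], "angular": [0.017, -0.003, -0.004], "gripper": 40}
    - {"dp": [0.1, 0.35, -0.03], "angular": [0, 0, 0], "gripper": 40}
    - {"dp": [0.1, 0.35, -0.03], "angular": [0, 0, 0], "gripper": 40}
    - {"dp": [0.1, 0.35, -0.03], "angular": [0, 0, 0], "gripper": 40}
    - {"dp": [0.1, 0.3, -0.03], "angular": [0, 0, 0], "gripper": 40}
    - {"dp": [0, 0.17, 0], "angular": [0, 0, 0], "gripper": 40}
    - {"dp": [0, 0, 0], "angular": [0, 0, 0], "gripper": 40}
    - {"dp": [0, 0, 0], "angular": [0, 0, 0], "gripper": 40}

```text
clock: 2.1
position: [0.4431, -0.3108, 0.1357]
ee_rot: [0.696, 0.119, 0.699, -0.117]
contact_force: [0.2, -0.6, -0.1]
width: 0.0399
```

Run:
```python
from h import *
d=shot("wrist"); cv2.imwrite("pics/w1.png",d["image"]); plan([.443,-.320,.028],-19.3)
P=cloud(d); D=d["depth"]
print(np.round(d["mount"],3).tolist())
for lo,hi in((.05,.07),(.015,.03)):
    m=(P[...,2]>lo)&(P[...,2]<hi)&(D>0)&(np.hypot(P[...,0]-.443,P[...,1]+.32)<.045); m&=d["image"].max(2)<90
    if m.sum()>20:
        r=cv2.minAreaRect(P[m][:,:2].astype(np.float32)); print(lo,m.sum(),np.round(r[0],4),np.round(r[1],4),r[2])
```

```text
clk 2.15 pos [ 0.4432 -0.3109  0.1357] yaw -19.2 q6 -0.40 w 0.0399 F [-0.5  0.2 -0.4] M [ 0.01  0.   -0.02]
turn units [ 0.0007 -0.0031 -0.0013] deg [ 0.1 -0.3 -0.1] shift units [ 0.8976 -0.072   0.0235] mm [107.7  -8.6   2.8]
[[0.0, 0.298, -0.955, -0.142], [0.0, 0.955, 0.298, 0.075], [1.0, -0.001, 0.0, 0.0], [0.0, 0.0, 0.0, 1.0]]
0.05 603 [ 0.4451 -0.3193] [0.0311 0.0122] 71.55339050292969
0.015 1159 [ 0.445  -0.3198] [0.0462 0.0328] 70.32923889160156
```

View pics/w1.png

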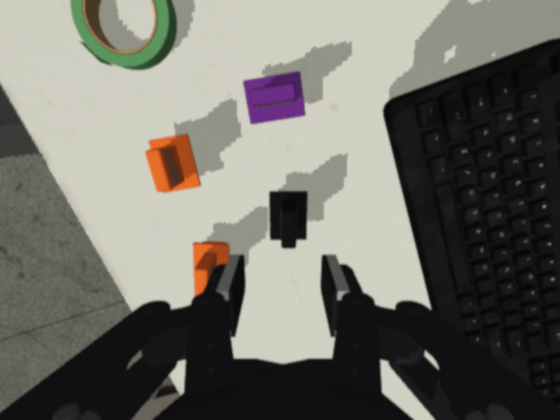

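Emit:
arm_command:
  series:
    - {"dp": [0.1, -0.04, 0.02], "angular": [0, -0.003, -0.001], "gripper": 40}
    - {"dp": [0.2, -0.024, 0.014], "angular": [0, 0, 0], "gripper": 40}
    - {"dp": [0.2, 0, 0], "angular": [0, 0, 0], "gripper": 40}
    - {"dp": [0.2, 0, 0], "angular": [0, 0, 0], "gripper": 40}
    - {"dp": [0.1, 0, 0], "angular": [0, 0, 0], "gripper": 40}
    - {"dp": [0.05, 0, 0], "angular": [0, 0, 0], "gripper": 40}
    - {"dp": [0, 0, 0], "angular": [0, 0, 0], "gripper": 40}
    - {"dp": [0, 0, 0], "angular": [0, 0, 0], "gripper": 40}

```text
clock: 3.15
position: [0.4447, -0.3289, 0.0296]
ee_rot: [0.698, 0.119, 0.695, -0.122]
contact_force: [-0.2, 0.3, 0.7]
width: 0.0402
```

Run:
```python
from h import *
plan([.4445,-.3195,.030],-19)
```

```text
clk 3.15 pos [ 0.4447 -0.3289  0.0296] yaw -19.6 q6 -0.42 w 0.0402 F [-0.2  0.3  0.7] M [ 0.03 -0.02  0.04]
turn units [-0.0072  0.0036  0.0026] deg [-0.6  0.3  0.2] shift units [-0.0033  0.0735 -0.027 ] mm [-0.4  8.8 -3.2]
```

Emit:
arm_command:
  series:
    - {"dp": [0, 0.035, -0.013], "angular": [-0.007, 0.003, 0.002], "gripper": 40}
    - {"dp": [0, 0.035, -0.013], "angular": [0, 0, 0], "gripper": 40}
    - {"dp": [0, 0, 0], "angular": [0, 0, 0], "gripper": 40}
    - {"dp": [0, 0, 0], "angular": [0, 0, 0], "gripper": 40}
    - {"dp": [0, 0, 0], "angular": [0, 0, 0], "gripper": 40}
    - {"dp": [0, 0, 0], "angular": [0, 0, 0], "gripper": 40}
    - {"dp": [0, 0, 0], "angular": [0, 0, 0], "gripper": 40}
    - {"dp": [0, 0, 0], "angular": [0, 0, 0], "gripper": 40}

```text
clock: 4.15
position: [0.4455, -0.3198, 0.0314]
ee_rot: [0.699, 0.115, 0.696, -0.117]
contact_force: [0.4, 0.2, 0.7]
width: 0.0402
```

Run:
```python
from h import *
plan([.4445,-.3195,.030],-19)
```

```text
clk 4.15 pos [ 0.4455 -0.3198  0.0314] yaw -18.9 q6 -0.42 w 0.0402 F [0.4 0.2 0.7] M [0.03 0.01 0.03]
turn units [0.0007 0.0025 0.0014] deg [0.1 0.2 0.1] shift units [ 0.0114 -0.0005 -0.0086] mm [ 1.4 -0.1 -1. ]
```

Emit:
arm_command:
  grip_force: 60
  series:
    - {"dp": [0, 0, 0], "angular": [0, 0, 0], "gripper": 5}
    - {"dp": [0, 0, 0], "angular": [0, 0, 0], "gripper": 5}
    - {"dp": [0, 0, 0], "angular": [0, 0, 0], "gripper": 5}
    - {"dp": [0, 0, 0], "angular": [0, 0, 0], "gripper": 5}
    - {"dp": [-0.1, 0, 0], "angular": [0, 0, 0], "gripper": 5}
    - {"dp": [-0.3, 0, 0], "angular": [0, 0, 0], "gripper": 5}
    - {"dp": [-0.3, 0, 0], "angular": [0, 0, 0], "gripper": 5}
    - {"dp": [-0.2, 0, 0], "angular": [0, 0, 0], "gripper": 5}

```text
clock: 5.15
position: [0.444, -0.3184, 0.1422]
ee_rot: [0.697, 0.116, 0.698, -0.116]
contact_force: [0.4, -0.7, -1.2]
width: 0.0112
```

Run:
```python
from h import *
plan([.5632,-.0926,.125],10.9)
```

```text
clk 5.15 pos [ 0.444  -0.3184  0.1422] yaw -18.9 q6 -0.42 w 0.0112 F [ 0.4 -0.7 -1.2] M [-0.05 -0.01  0.01]
turn units [-3.315e-01 -4.000e-04  1.000e-04] deg [-29.8  -0.    0. ] shift units [0.1431 1.6599 1.3313] mm [ 17.2 199.2 159.8]
```

Emit:
arm_command:
  series:
    - {"dp": [0, 0, 0], "angular": [-0.085, 0, 0], "gripper": 5}
    - {"dp": [0, 0, 0], "angular": [-0.085, 0, 0], "gripper": 5}
    - {"dp": [0, 0.1, 0.1], "angular": [-0.085, 0, 0], "gripper": 5}
    - {"dp": [0, 0.2, 0.25], "angular": [-0.075, 0, 0], "gripper": 5}
    - {"dp": [0, 0.25, 0.25], "angular": [0, 0, 0], "gripper": 5}
    - {"dp": [0, 0.25, 0.25], "angular": [0, 0, 0], "gripper": 5}
    - {"dp": [0, 0.25, 0.25], "angular": [0, 0, 0], "gripper": 5}
    - {"dp": [0, 0.1, 0.2], "angular": [0, 0, 0], "gripper": 5}

```text
clock: 6.15
position: [0.5801, -0.1566, 0.1523]
ee_rot: [0.707, -0.075, 0.7, 0.067]
contact_force: [0.3, -0.0, -0.7]
width: 0.0105
```

Run:
```python
from h import *
d=shot("wrist"); cv2.imwrite("pics/w2.png",d["image"]); plan([.5632,-.0926,.125],10.9)
P=cloud(d); D=d["depth"]; np.savez("w2.npz",P=P,D=D,img=d["image"],c2w=d["c2w"],mtx=d["mtx"])
```

```text
clk 6.20 pos [ 0.5834 -0.1551  0.1525] yaw 11.5 q6 -0.57 w 0.0112 F [ 3.6  2.2 -0.5] M [ 0.01 -0.1   0.03]
turn units [0.0071 0.008  0.0068] deg [0.6 0.7 0.6] shift units [ 0.229   0.5433 -0.0671] mm [27.5 65.2 -8.1]
```

View pics/w2.png

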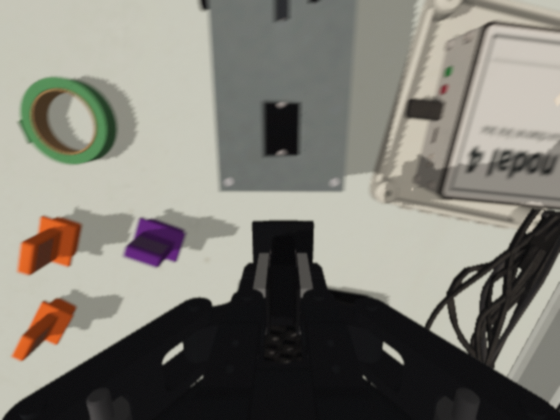

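The wrist view shows the recess ahead at (282,130), the keyhole at the top (282,8) and the held plug's flange at (283,235). I'll settle and measure.

Emit:
arm_command:
  series:
    - {"dp": [0, 0.1, -0.065], "angular": [0.007, 0.008, 0.007], "gripper": 5}
    - {"dp": [0, 0, 0], "angular": [0, 0, 0], "gripper": 5}
    - {"dp": [0, 0, 0], "angular": [0, 0, 0], "gripper": 5}
    - {"dp": [0, 0, 0], "angular": [0, 0, 0], "gripper": 5}
    - {"dp": [0, 0, 0], "angular": [0, 0, 0], "gripper": 5}
    - {"dp": [0, 0, 0], "angular": [0, 0, 0], "gripper": 5}
    - {"dp": [0, 0, 0], "angular": [0, 0, 0], "gripper": 5}
    - {"dp": [0, 0, 0], "angular": [0, 0, 0], "gripper": 5}

```text
clock: 7.2
position: [0.5705, -0.1463, 0.1533]
ee_rot: [0.703, -0.066, 0.705, 0.066]
contact_force: [0.4, -0.0, -0.9]
width: 0.0106
```

```bash
cat > m.py <<'E'
from h import *
import sys
d=shot("wrist"); P=cloud(d); D=d["depth"]; g=d["image"].max(2)
s=get_state(); M=rot(s["ee_rot"]); tcp=s["position"]
# openings: dark blobs with lid around, cast on z=0.06
lid=(np.abs(P[...,2]-.060)<.005)&(D>0)
hull=np.zeros(g.shape,np.uint8); n,l,st,_=cv2.connectedComponentsWithStats(lid.astype(np.uint8)); k=1+st[1:,4].argmax()
c=cv2.convexHull(np.argwhere(l==k)[:,::-1].astype(np.int32)); cv2.fillConvexPoly(hull,c,1)
dark=((g<60)&(hull>0)).astype(np.uint8); dark=cv2.morphologyEx(dark,cv2.MORPH_CLOSE,np.ones((3,3)))
n,l,st,_=cv2.connectedComponentsWithStats(dark)
for i in range(1,n):
    if st[i,4]>150:
        pts=np.argwhere(l==i)[:,::-1]; w=np.array([onplane(d,*p,.06)[:2] for p in pts])
        r=cv2.minAreaRect(w.astype(np.float32)); print("dark",st[i].tolist(),np.round(r[0],4),np.round(r[1],4),round(r[2],1))
q=P[hull.astype(bool)&lid]; r=cv2.minAreaRect(q[:,:2].astype(np.float32)); print("lid",np.round(r[0],4),np.round(r[1],4),round(r[2],1),"z",np.median(q[:,2]))
# held object in tool frame
T=(P-tcp)@M
m=(D>0)&(np.abs(T[...,1])<.03)&(np.abs(T[...,2])<.03)&(T[...,0]>.003)&(T[...,0]<.035)
q=T[m]
for lo in np.arange(.003,.035,.004):
    a=q[(q[:,0]>=lo)&(q[:,0]<lo+.004)]
    if len(a)>10: print("tool x %.3f n %d y %s z %s"%(lo,len(a),np.round([a[:,1].min(),a[:,1].max()],4),np.round([a[:,2].min(),a[:,2].max()],4)))
np.savez("last.npz",P=P,T=T,D=D,img=d["image"]); cv2.imwrite("pics/last.png",d["image"])
E
python3 - <<'E'
import m
m.plan([.5632,-.0926,.125],10.9)
E
```

```text
dark [282, 7, 13, 36, 357] [ 0.5483 -0.0107] [0.0082 0.0213] 11.4
dark [272, 122, 34, 51, 1622] [ 0.5648 -0.0924] [0.0261 0.038 ] 10.8
lid [ 0.56   -0.0675] [0.1006 0.1472] 11.2 z 0.059583717831404925
tool x 0.003 n 60 y [0.0143 0.0157] z [-0.0057  0.0056]
tool x 0.007 n 1636 y [-0.0013  0.023 ] z [-0.0171  0.0169]
tool x 0.011 n 105 y [-0.0004  0.0228] z [-0.0171  0.0169]
clk 7.25 pos [ 0.5705 -0.1462  0.1533] yaw 10.7 q6 -0.56 w 0.0108 F [ 0.1 -0.5 -0.6] M [-0.04  0.01 -0.01]
turn units [-0.0017 -0.0014 -0.0001] deg [-0.2 -0.1 -0. ] shift units [0.2356 0.4504 0.0249] mm [28.3 54.   3. ]
```

Emit:
arm_command:
  series:
    - {"dp": [0, 0.15, 0.012], "angular": [-0.002, -0.001, 0], "gripper": 5}
    - {"dp": [0, 0.15, 0.012], "angular": [0, 0, 0], "gripper": 5}
    - {"dp": [0, 0.1, 0.012], "angular": [0, 0, 0], "gripper": 5}
    - {"dp": [0.1, 0.03, 0], "angular": [0, 0, 0], "gripper": 5}
    - {"dp": [0.1, 0, 0], "angular": [0, 0, 0], "gripper": 5}
    - {"dp": [0.1, 0, 0], "angular": [0, 0, 0], "gripper": 5}
    - {"dp": [0.05, 0, 0], "angular": [0, 0, 0], "gripper": 5}
    - {"dp": [0, 0, 0], "angular": [0, 0, 0], "gripper": 5}

```text
clock: 8.25
position: [0.5637, -0.0902, 0.1071]
ee_rot: [0.703, -0.067, 0.705, 0.068]
contact_force: [0.6, -0.2, -0.1]
width: 0.0106
```

Run:
```python
from h import *
plan([.5646,-.0925,.095],11)
```

```text
clk 8.25 pos [ 0.5637 -0.0902  0.1071] yaw 11.0 q6 -0.47 w 0.0106 F [ 0.6 -0.2 -0.1] M [-0.05 -0.01  0.02]
turn units [-0.     -0.0018 -0.001 ] deg [-0.  -0.2 -0.1] shift units [ 0.1009 -0.0204  0.004 ] mm [12.1 -2.4  0.5]
```

Emit:
arm_command:
  series:
    - {"dp": [0.0, -0.02, 0.004], "angular": [0, -0.002, -0.001], "gripper": 5}
    - {"dp": [0, 0, 0], "angular": [0, 0, 0], "gripper": 5}
    - {"dp": [0, 0, 0], "angular": [0, 0, 0], "gripper": 5}
    - {"dp": [0.04, 0, 0], "angular": [0, 0, 0], "gripper": 5}
    - {"dp": [0.04, 0, 0], "angular": [0, 0, 0], "gripper": 5}
    - {"dp": [0.02, 0, 0], "angular": [0, 0, 0], "gripper": 5}
    - {"dp": [0, 0, 0], "angular": [0, 0, 0], "gripper": 5}
    - {"dp": [0, 0, 0], "angular": [0, 0, 0], "gripper": 5}

```text
clock: 9.25
position: [0.5655, -0.0933, 0.0951]
ee_rot: [0.705, -0.068, 0.703, 0.067]
contact_force: [-0.5, -1.4, -0.4]
width: 0.0106
```

Run:
```python
from h import *
plan([.5646,-.0925,.073],11)
```

```text
clk 9.25 pos [ 0.5655 -0.0933  0.0951] yaw 11.0 q6 -0.48 w 0.0106 F [-0.5 -1.4 -0.4] M [ 0.02 -0.    0.04]
turn units [-0.0004  0.0015  0.0008] deg [-0.   0.1  0.1] shift units [ 0.1845  0.0081 -0.0059] mm [22.1  1.  -0.7]
```

Emit:
arm_command:
  series:
    - {"dp": [0.02, 0.007, -0.005], "angular": [0, 0.001, 0.001], "gripper": 5}
    - {"dp": [0.025, 0, 0], "angular": [0, 0, 0], "gripper": 5}
    - {"dp": [0.025, 0, 0], "angular": [0, 0, 0], "gripper": 5}
    - {"dp": [0.025, 0, 0], "angular": [0, 0, 0], "gripper": 5}
    - {"dp": [0.025, 0, 0], "angular": [0, 0, 0], "gripper": 5}
    - {"dp": [0.025, 0, 0], "angular": [0, 0, 0], "gripper": 5}
    - {"dp": [0.01, 0, 0], "angular": [0, 0, 0], "gripper": 5}
    - {"dp": [0, 0, 0], "angular": [0, 0, 0], "gripper": 5}

```text
clock: 10.25
position: [0.5658, -0.092, 0.0786]
ee_rot: [0.705, -0.067, 0.702, 0.068]
contact_force: [-1.3, 0.0, 5.3]
width: 0.0108
```

Run:
```python
from h import *
plan([.5646,-.0925,.073],11)
```

```text
clk 10.25 pos [ 0.5658 -0.092   0.0786] yaw 10.9 q6 -0.48 w 0.0108 F [-1.3  0.   5.3] M [ 0.13  0.2  -0.03]
turn units [-0.0007  0.0026 -0.0002] deg [-0.1  0.2 -0. ] shift units [ 0.0467 -0.0018 -0.0106] mm [ 5.6 -0.2 -1.3]
```

Emit:
arm_command:
  series:
    - {"dp": [0.05, 0, -0.004], "angular": [0, 0.002, 0], "gripper": 5}
    - {"dp": [0.06, 0, 0], "angular": [0, 0, 0], "gripper": 5}
    - {"dp": [0.06, 0, 0], "angular": [0, 0, 0], "gripper": 5}
    - {"dp": [0.06, 0, 0], "angular": [0, 0, 0], "gripper": 5}
    - {"dp": [0.06, 0, 0], "angular": [0, 0, 0], "gripper": 5}
    - {"dp": [0.06, 0, 0], "angular": [0, 0, 0], "gripper": 5}
    - {"dp": [0.06, 0, 0], "angular": [0, 0, 0], "gripper": 5}
    - {"dp": [0, 0, 0], "angular": [0, 0, 0], "gripper": 5}

```text
clock: 11.25
position: [0.5662, -0.0919, 0.0747]
ee_rot: [0.71, -0.071, 0.697, 0.065]
contact_force: [0.6, 1.1, -5.9]
width: 0.0112
```

Run:
```python
from h import *
plan([.5646,-.0925,.073],11)
```

```text
clk 11.25 pos [ 0.5662 -0.0919  0.0747] yaw 11.0 q6 -0.47 w 0.0112 F [ 0.6  1.1 -5.9] M [ 0.12 -0.08  0.01]
turn units [0.0002 0.0112 0.0064] deg [0.  1.  0.6] shift units [ 0.0141 -0.0021 -0.0136] mm [ 1.7 -0.3 -1.6]
```

Run:
```python
from h import *
d=shot("wrist"); P=cloud(d); D=d["depth"]; M=rot(get_state()["ee_rot"]); T=(P-get_state()["position"])@M
m=(D>0)&(np.abs(T[...,1]-.0195)<.0025)&(np.abs(T[...,2])<.015); print("flange z",np.percentile(P[m][:,2],[5,50,95]).round(4),"tool x",np.median(T[m][:,0]).round(4))
for s in(-.011,.011):
    k=m&(np.abs(T[...,2]-s)<.004); print(s,np.median(P[k][:,2]).round(4))
for y in(.03,.04):
    k=(D>0)&(np.abs(T[...,1]-y)<.003)&(np.abs(T[...,2])<.02); print("lid",y,np.median(P[k][:,2]).round(4))
cv2.imwrite("pics/w3.png",cv2.resize(d["image"][150:350,180:380],None,fx=3,fy=3))
```

```text
flange z [0.0645 0.1685 0.1724] tool x -0.0941
-0.011 0.1687
0.011 0.169
lid 0.03 0.0596
lid 0.04 0.0596
```

View pics/w3.png

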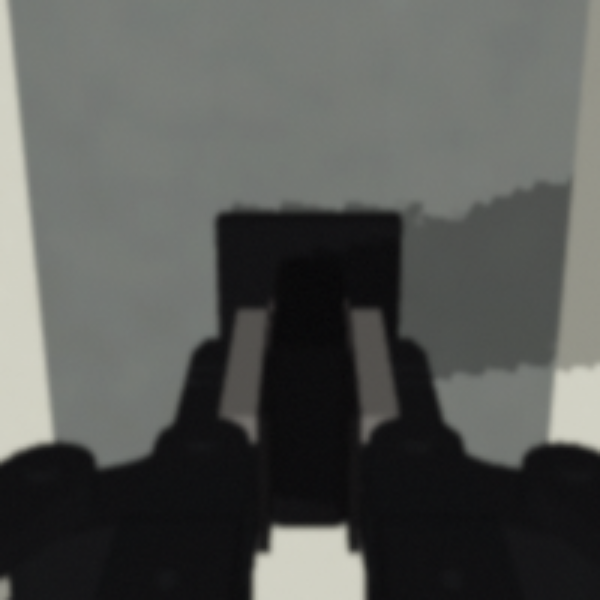

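Emit:
arm_command:
  series:
    - {"dp": [0.06, 0, 0], "angular": [0, 0.01, 0.006], "gripper": 5}
    - {"dp": [0.09, 0, 0], "angular": [0, 0, 0], "gripper": 5}
    - {"dp": [0.12, 0, 0], "angular": [0, 0, 0], "gripper": 5}
    - {"dp": [0.12, 0, 0], "angular": [0, 0, 0], "gripper": 5}
    - {"dp": [0.12, 0, 0], "angular": [0, 0, 0], "gripper": 5}
    - {"dp": [0.12, 0, 0], "angular": [0, 0, 0], "gripper": 5}
    - {"dp": [0.12, 0, 0], "angular": [0, 0, 0], "gripper": 5}
    - {"dp": [0.12, 0, 0], "angular": [0, 0, 0], "gripper": 5}

```text
clock: 12.3
position: [0.5672, -0.0928, 0.072]
ee_rot: [0.714, -0.076, 0.693, 0.063]
contact_force: [-28.2, 7.7, 94.2]
width: 0.0111
```

Run:
```python
from h import *
plan([.5646,-.0925,.073],11)
d=shot("wrist"); P=cloud(d); D=d["depth"]; M=rot(get_state()["ee_rot"]); T=(P-get_state()["position"])@M
m=(D>0)&(P[...,2]<.075)&(np.abs(T[...,1]-.0195)<.0025)&(np.abs(T[...,2])<.015); print("flange z",np.percentile(P[m][:,2],[5,50,95]).round(4),"tool x",np.median(T[m][:,0]).round(4))
for s in(-.011,.011):
    k=m&(np.abs(T[...,2]-s)<.004); print(s,np.median(P[k][:,2]).round(4))
plan([.5646,-.0925,.073],11)
```

```text
clk 12.30 pos [ 0.5672 -0.0928  0.072 ] yaw 11.3 q6 -0.47 w 0.0111 F [-28.2   7.7  94.2] M [ 1.02  5.27 -0.26]
turn units [0.0031 0.0183 0.0136] deg [0.3 1.6 1.2] shift units [-0.0085  0.0069 -0.0208] mm [-1.   0.8 -2.5]
flange z [0.0625 0.0634 0.0644] tool x 0.0081
-0.011 0.0633
0.011 0.0635
clk 12.35 pos [ 0.5672 -0.0928  0.072 ] yaw 11.3 q6 -0.47 w 0.0109 F [-26.8   7.3  93. ] M [ 1.04  5.18 -0.26]
turn units [0.0031 0.0184 0.0137] deg [0.3 1.7 1.2] shift units [-0.0084  0.0069 -0.021 ] mm [-1.   0.8 -2.5]
```

Emit:
arm_command:
  grip_force: 60
  series:
    - {"dp": [0, 0, 0], "angular": [0, 0, 0], "gripper": 5}
    - {"dp": [0, 0, 0], "angular": [0, 0, 0], "gripper": 5}
    - {"dp": [0, 0, 0], "angular": [0, 0, 0], "gripper": 35}
    - {"dp": [0, 0, 0], "angular": [0, 0, 0], "gripper": 35}
    - {"dp": [0, 0, 0], "angular": [0, 0, 0], "gripper": 35}
    - {"dp": [-0.15, 0, 0], "angular": [0, 0.005, 0.003], "gripper": 35}
    - {"dp": [-0.25, 0, 0], "angular": [0, 0.005, 0.004], "gripper": 35}
    - {"dp": [-0.25, 0, 0], "angular": [0, 0.005, 0.004], "gripper": 35}

```text
clock: 13.35
position: [0.5635, -0.0918, 0.1447]
ee_rot: [0.702, -0.069, 0.706, 0.07]
contact_force: [0.4, 0.0, 0.2]
width: 0.0352
```

Run:
```python
from h import *
plan([.4847,.1836,.16],9.1)
d=shot("wrist"); P=cloud(d); D=d["depth"]
for lo,hi in((.0615,.07),(.09,.115)):
    m=(D>0)&(P[...,2]>lo)&(P[...,2]<hi)&(np.hypot(P[...,0]-.565,P[...,1]+.0925)<.04)&(d["image"].max(2)<60)
    r=cv2.minAreaRect(P[m][:,:2].astype(np.float32)); print(m.sum(),np.median(P[m][:,2]).round(4),np.round(r[0],4),np.round(r[1],4),r[2])
```

```text
clk 13.35 pos [ 0.5635 -0.0918  0.1447] yaw 11.3 q6 -0.48 w 0.0352 F [0.4 0.  0.2] M [-0.02 -0.06  0.01]
turn units [ 0.0241 -0.0039 -0.0006] deg [ 2.2 -0.3 -0.1] shift units [-0.1277  2.3701 -0.2853] mm [-15.3 284.4 -34.2]
1574 0.0674 [ 0.5665 -0.0921] [0.0339 0.0459] 11.259276390075684
913 0.1032 [ 0.5663 -0.092 ] [0.0123 0.0322] 11.114103317260742
```

Emit:
arm_command:
  series:
    - {"dp": [0, 0, 0], "angular": [0, -0.004, 0], "gripper": 35}
    - {"dp": [0, 0, 0], "angular": [0, 0, 0], "gripper": 35}
    - {"dp": [0, 0, 0], "angular": [0, 0, 0], "gripper": 35}
    - {"dp": [0, 0, 0], "angular": [0, 0, 0], "gripper": 35}
    - {"dp": [0, 0, 0], "angular": [0, 0, 0], "gripper": 35}
    - {"dp": [0, 0, 0], "angular": [0, 0, 0], "gripper": 35}
    - {"dp": [0, 0, 0], "angular": [0, 0, 0], "gripper": 35}
    - {"dp": [0, 0, 0], "angular": [0, 0, 0], "gripper": 35}

```text
clock: 14.4
position: [0.5646, -0.0922, 0.1445]
ee_rot: [0.704, -0.069, 0.703, 0.07]
contact_force: [-0.2, -0.7, 0.0]
width: 0.0348
```

```bash
cat > pl.py <<'E'
from h import *
d=shot("wrist"); P=cloud(d); D=d["depth"]
c=np.array([.565,-.0922]); a=np.radians(11.2); L=P[...,:2]-c; lx=L@[np.cos(a),np.sin(a)]; ly=L@[-np.sin(a),np.cos(a)]
dk=d["image"].max(2)<60; ok=(D>0)
for n,m in(("lid",ok&~dk&(abs(lx)<.03)&(ly>.03)&(ly<.045)),("lidL",ok&~dk&(abs(lx+.028)<.006)&(abs(ly)<.03)),("lidR",ok&~dk&(abs(lx-.03)<.006)&(abs(ly)<.03)),("fl+y",ok&dk&(abs(lx)<.013)&(abs(ly-.0195)<.002)),("fl-x",ok&dk&(abs(lx+.0125)<.003)&(abs(ly)<.02)),("fl+x",ok&dk&(abs(lx-.0125)<.003)&(abs(ly)<.02))):
    q=P[m&(P[...,2]<.09)]; print(n,len(q),np.median(q[:,2]).round(4) if len(q) else '')
m=ok&dk&(P[...,2]>.09)&(P[...,2]<.115)&(abs(lx)<.03)&(abs(ly)<.03)
if m.sum()>20:
    r=cv2.minAreaRect(P[m][:,:2].astype(np.float32)); print("bar",np.median(P[m][:,2]).round(4),np.round(r[0],4),np.round(r[1],4),r[2])
plan([.5655,-.092,.085],11.2)
E
python3 pl.py
```

```text
lid 1555 0.0595
lidL 1062 0.0595
lidR 1060 0.0596
fl+y 182 0.0676
fl-x 349 0.0674
fl+x 375 0.0674
bar 0.1031 [ 0.5664 -0.0919] [0.0125 0.032 ] 11.150919914245605
clk 14.45 pos [ 0.5646 -0.0922  0.1445] yaw 11.3 q6 -0.48 w 0.0353 F [-0.5  0.1  0.1] M [0.02 0.03 0.03]
turn units [ 0.0008  0.0013 -0.0001] deg [ 0.1  0.1 -0. ] shift units [0.496  0.0006 0.0074] mm [59.5  0.1  0.9]
```

The plug still sits about 4 mm proud because it was pulled up on release. I'll press the bar's top with closed fingers, which cannot pull it back up.

Emit:
arm_command:
  series:
    - {"dp": [0, 0, 0.012], "angular": [0, 0, 0], "gripper": 0}
    - {"dp": [0, 0, 0], "angular": [0, 0, 0], "gripper": 0}
    - {"dp": [0.1, 0, 0], "angular": [0, 0, 0], "gripper": 0}
    - {"dp": [0.12, 0, 0], "angular": [0, 0, 0], "gripper": 0}
    - {"dp": [0.04, 0, 0], "angular": [0, 0, 0], "gripper": 0}
    - {"dp": [0.03, 0, 0], "angular": [0, 0, 0], "gripper": 0}
    - {"dp": [0.03, 0, 0], "angular": [0, 0, 0], "gripper": 0}
    - {"dp": [0.03, 0, 0], "angular": [0, 0, 0], "gripper": 0}

```text
clock: 15.45
position: [0.5664, -0.0918, 0.1001]
ee_rot: [0.704, -0.069, 0.703, 0.07]
contact_force: [-6.6, 3.0, 17.7]
width: 0.0001
```

```bash
python3 pl.py
```

```text
lid 2307 0.0596
lidL 1544 0.0596
lidR 1540 0.0596
fl+y 245 0.0637
fl-x 442 0.0637
fl+x 434 0.0635
bar 0.0999 [ 0.5642 -0.0812] [0.0267 0.0102] 11.43604850769043
clk 15.50 pos [ 0.5659 -0.0918  0.1001] yaw 11.3 q6 -0.48 w -0.0002 F [-0.7  1.9  2.1] M [0.06 0.1  0.01]
turn units [ 0.0009  0.0009 -0.0004] deg [ 0.1  0.1 -0. ] shift units [ 0.1257 -0.001  -0.004 ] mm [15.1 -0.1 -0.5]
```

Emit:
arm_command:
  series:
    - {"dp": [-0.2, 0, 0], "angular": [0, 0, 0], "gripper": 0}
    - {"dp": [-0.3, 0.05, 0], "angular": [0, 0, 0], "gripper": 40}
    - {"dp": [-0.05, 0.3, -0.06], "angular": [0.02, 0, 0], "gripper": 40}
    - {"dp": [0, 0.35, -0.06], "angular": [0, 0, 0], "gripper": 40}
    - {"dp": [0, 0.35, -0.06], "angular": [0, 0, 0], "gripper": 40}
    - {"dp": [0, 0.3, -0.06], "angular": [0, 0, 0], "gripper": 40}
    - {"dp": [0, 0.2, -0.05], "angular": [0, 0, 0], "gripper": 40}
    - {"dp": [0, 0, 0], "angular": [0, 0, 0], "gripper": 40}

```text
clock: 16.5
position: [0.4993, 0.0896, 0.1681]
ee_rot: [0.707, -0.057, 0.703, 0.057]
contact_force: [0.3, -0.8, 0.7]
width: 0.0401
```

Run:
```python
from h import *
plan([.4847,.1836,.16],9.1)
```

```text
clk 16.50 pos [0.4993 0.0896 0.1681] yaw 9.3 q6 -0.12 w 0.0401 F [ 0.3 -0.8  0.7] M [-0.   -0.01  0.03]
turn units [0.0024 0.0035 0.0002] deg [0.2 0.3 0. ] shift units [0.0671 0.7928 0.0036] mm [ 8.1 95.1  0.4]
```

Emit:
arm_command:
  series:
    - {"dp": [0, 0.2, 0.002], "angular": [0.002, 0.003, 0], "gripper": 40}
    - {"dp": [0, 0.1, 0], "angular": [0, 0, 0], "gripper": 40}
    - {"dp": [0, 0, 0], "angular": [0, 0, 0], "gripper": 40}
    - {"dp": [0, 0, 0], "angular": [0, 0, 0], "gripper": 40}
    - {"dp": [0, 0, 0], "angular": [0, 0, 0], "gripper": 40}
    - {"dp": [0, 0, 0], "angular": [0, 0, 0], "gripper": 40}
    - {"dp": [0, 0, 0], "angular": [0, 0, 0], "gripper": 40}
    - {"dp": [0, 0, 0], "angular": [0, 0, 0], "gripper": 40}

```text
clock: 17.5
position: [0.4961, 0.1213, 0.1679]
ee_rot: [0.706, -0.057, 0.704, 0.054]
contact_force: [-1.0, -0.2, -0.3]
width: 0.0402
```

Run:
```python
from h import *
d=shot("wrist"); P=cloud(d); D=d["depth"]; cv2.imwrite("pics/w4.png",d["image"])
for lo,hi in((.075,.1),(.037,.0465)):
    m=((P[...,2]>lo)&(P[...,2]<hi)&(D>0)&(np.hypot(P[...,0]-.48,P[...,1]-.2157)<.085)).astype(np.uint8)
    n,l,st,_=cv2.connectedComponentsWithStats(m)
    for i in range(1,n):
        if st[i,4]>60:
            q=P[l==i]; r=cv2.minAreaRect(q[:,:2].astype(np.float32)); print(lo,st[i].tolist(),np.round(r[0],4),np.round(r[1],4),round(r[2],1),"z",np.percentile(q[:,2],[5,50,99]).round(4))
plan([.4847,.1836,.058],9.1)
```

```text
0.075 [274, 13, 17, 51, 769] [0.4759 0.2475] [0.0109 0.0306] 9.1 z [0.078  0.0861 0.0896]
0.075 [275, 114, 16, 43, 608] [0.4864 0.184 ] [0.0111 0.0296] 8.6 z [0.0863 0.0883 0.0901]
0.037 [246, 0, 73, 174, 9714] [0.4813 0.2151] [0.0562 0.1335] 9.2 z [0.0434 0.0446 0.0462]
clk 17.55 pos [0.4961 0.1213 0.1679] yaw 9.0 q6 -0.05 w 0.0402 F [-0.2 -0.3  0. ] M [ 0.   -0.03  0.  ]
turn units [-0.0014  0.0016  0.0029] deg [-0.1  0.1  0.3] shift units [ 0.9162  0.5277 -0.0115] mm [109.9  63.3  -1.4]
```

View pics/w4.png

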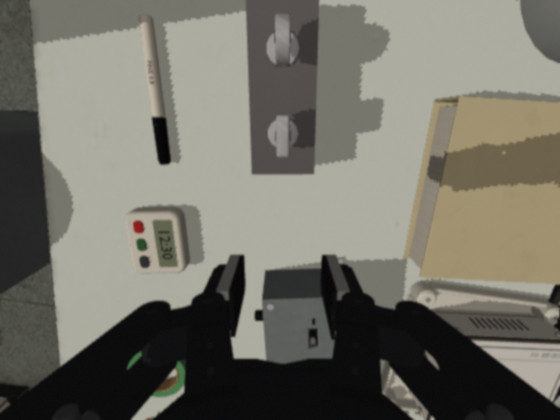

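Confirmed from the wrist view. The near key at (283,133) has a flat-topped bow and a square shadow at (365,130), so it is the rectangular one. The far key at (283,40) has a rounded top (z spread 78–90 mm) and a round shadow. Moving over the near key.

Emit:
arm_command:
  series:
    - {"dp": [0, 0.2, 0], "angular": [-0.001, 0.001, 0.002], "gripper": 40}
    - {"dp": [0.05, 0.2, 0], "angular": [0, 0, 0], "gripper": 40}
    - {"dp": [0.1, 0.1, 0], "angular": [0, 0, 0], "gripper": 40}
    - {"dp": [0.1, 0.0, 0], "angular": [0, 0, 0], "gripper": 40}
    - {"dp": [0.1, 0, 0], "angular": [0, 0, 0], "gripper": 40}
    - {"dp": [0, 0, 0], "angular": [0, 0, 0], "gripper": 40}
    - {"dp": [0, 0, 0], "angular": [0, 0, 0], "gripper": 40}
    - {"dp": [0, 0, 0], "angular": [0, 0, 0], "gripper": 40}

```text
clock: 18.55
position: [0.4872, 0.1796, 0.123]
ee_rot: [0.705, -0.056, 0.705, 0.054]
contact_force: [-0.2, -0.8, -0.2]
width: 0.0398
```

Run:
```python
from h import *
plan([.4862,.1842,.057],9)
```

```text
clk 18.55 pos [0.4872 0.1796 0.123 ] yaw 9.0 q6 0.07 w 0.0398 F [-0.2 -0.8 -0.2] M [-0.02 -0.05 -0.02]
turn units [-0.0004  0.0004  0.0022] deg [-0.   0.   0.2] shift units [ 0.5499  0.0391 -0.002 ] mm [66.   4.7 -0.2]
```

Emit:
arm_command:
  series:
    - {"dp": [0.05, 0.039, -0.002], "angular": [0, 0, 0.002], "gripper": 40}
    - {"dp": [0.1, 0, 0], "angular": [0, 0, 0], "gripper": 40}
    - {"dp": [0.12, 0, 0], "angular": [0, 0, 0], "gripper": 40}
    - {"dp": [0.12, 0, 0], "angular": [0, 0, 0], "gripper": 40}
    - {"dp": [0.08, 0, 0], "angular": [0, 0, 0], "gripper": 40}
    - {"dp": [0.06, 0, 0], "angular": [0, 0, 0], "gripper": 40}
    - {"dp": [0.0, 0, 0], "angular": [0, 0, 0], "gripper": 40}
    - {"dp": [0, 0, 0], "angular": [0, 0, 0], "gripper": 40}

```text
clock: 19.55
position: [0.4862, 0.1843, 0.0546]
ee_rot: [0.705, -0.055, 0.705, 0.055]
contact_force: [-0.3, 0.6, 0.2]
width: 0.0403
```

Run:
```python
from h import *
plan([.4862,.1842,.057],9)
```

```text
clk 19.55 pos [0.4862 0.1843 0.0546] yaw 9.0 q6 0.07 w 0.0403 F [-0.3  0.6  0.2] M [ 0.02  0.05 -0.01]
turn units [-0.0005  0.0001  0.0001] deg [-0.  0.  0.] shift units [-0.0201 -0.0009 -0.0003] mm [-2.4 -0.1 -0. ]
```

Emit:
arm_command:
  grip_force: 100
  series:
    - {"dp": [0, 0, 0], "angular": [0, 0, 0], "gripper": 3}
    - {"dp": [0, 0, 0], "angular": [0, 0, 0], "gripper": 3}
    - {"dp": [0, 0, 0], "angular": [0, 0, 0], "gripper": 3}
    - {"dp": [0, 0, 0], "angular": [0, 0, 0], "gripper": 3}
    - {"dp": [-0.1, 0, 0], "angular": [0, 0, 0], "gripper": 3}
    - {"dp": [-0.3, 0, 0], "angular": [0, 0, 0], "gripper": 3}
    - {"dp": [-0.3, 0, 0], "angular": [0, 0, 0], "gripper": 3}
    - {"dp": [-0.1, 0, 0], "angular": [0, 0, 0], "gripper": 3}

```text
clock: 20.55
position: [0.4866, 0.1844, 0.1553]
ee_rot: [0.706, -0.055, 0.704, 0.055]
contact_force: [0.4, -0.1, 0.0]
width: 0.0089
```

Run:
```python
from h import *
plan([.5483,-.0107,.15],11.2)
```

```text
clk 20.55 pos [0.4866 0.1844 0.1553] yaw 8.9 q6 0.07 w 0.0089 F [ 0.4 -0.1  0. ] M [ 0.02 -0.    0.02]
turn units [-0.025   0.001   0.0001] deg [-2.3  0.1  0. ] shift units [ 0.0443 -1.6947  0.189 ] mm [   5.3 -203.4   22.7]
```

Run:
```python
from h import *
d=shot("top"); P=cloud(d); D=d["depth"]
q=P[(D>0)&(np.hypot(P[...,0]-.565,P[...,1]+.0925)<.03)]
c=np.array([.565,-.0922]); a=np.radians(11.2); L=P[...,:2]-c; lx=L@[np.cos(a),np.sin(a)]; ly=L@[-np.sin(a),np.cos(a)]
print("bar",np.median(P[(D>0)&(abs(lx)<.003)&(abs(ly)<.012)][:,2]),"fl",np.median(P[(D>0)&(abs(abs(lx)-.0115)<.003)&(abs(ly)<.018)][:,2]),"lid",np.median(P[(D>0)&(abs(abs(lx)-.03)<.006)&(abs(ly)<.03)][:,2]))
```

```text
bar 0.10030570110520864 fl 0.06393670794482298 lid 0.05930761979356591
```

Emit:
arm_command:
  series:
    - {"dp": [-0.03, -0.15, 0.02], "angular": [-0.025, 0.001, 0], "gripper": 3}
    - {"dp": [0, -0.35, 0.03], "angular": [0, 0, 0], "gripper": 3}
    - {"dp": [0, -0.35, 0.03], "angular": [0, 0, 0], "gripper": 3}
    - {"dp": [0, -0.35, 0.03], "angular": [0, 0, 0], "gripper": 3}
    - {"dp": [0, -0.35, 0.03], "angular": [0, 0, 0], "gripper": 3}
    - {"dp": [0, -0.3, 0.02], "angular": [0, 0, 0], "gripper": 3}
    - {"dp": [0, -0.05, 0], "angular": [0, 0, 0], "gripper": 3}
    - {"dp": [0, 0, 0], "angular": [0, 0, 0], "gripper": 3}

```text
clock: 21.6
position: [0.5464, -0.0407, 0.1512]
ee_rot: [0.699, -0.069, 0.708, 0.072]
contact_force: [-0.4, -0.1, -0.6]
width: 0.0086
```

```bash
python3 -c "
from h import *
plan([.5483,-.0107,.15],11.2)"
```

```text
clk 21.60 pos [ 0.5464 -0.0407  0.1512] yaw 11.4 q6 -0.40 w 0.0086 F [-0.4 -0.1 -0.6] M [-0.02 -0.01 -0.03]
turn units [ 0.002  -0.0074 -0.0033] deg [ 0.2 -0.7 -0.3] shift units [0.0099 0.2421 0.0643] mm [ 1.2 29.   7.7]
```

Emit:
arm_command:
  series:
    - {"dp": [-0.03, -0.1, 0.06], "angular": [0.002, -0.007, -0.003], "gripper": 3}
    - {"dp": [0, 0, 0], "angular": [0, 0, 0], "gripper": 3}
    - {"dp": [0, 0, 0], "angular": [0, 0, 0], "gripper": 3}
    - {"dp": [0, 0, 0], "angular": [0, 0, 0], "gripper": 3}
    - {"dp": [0, 0, 0], "angular": [0, 0, 0], "gripper": 3}
    - {"dp": [0, 0, 0], "angular": [0, 0, 0], "gripper": 3}
    - {"dp": [0, 0, 0], "angular": [0, 0, 0], "gripper": 3}
    - {"dp": [0, 0, 0], "angular": [0, 0, 0], "gripper": 3}

```text
clock: 22.6
position: [0.5553, -0.048, 0.1547]
ee_rot: [0.703, -0.07, 0.704, 0.071]
contact_force: [0.3, 0.2, -1.1]
width: 0.0088
```

Run:
```python
import m
from m import *
plan([.5483,-.0107,.12],11.2)
T=m.T;im=m.d["image"]
mm=(m.D>0)&(np.abs(T[...,1])<.03)&(np.abs(T[...,2])<.03)&(T[...,0]>-.03)&(T[...,0]<.05)
for lo in np.arange(-.03,.05,.004):
    a=T[mm&(T[...,0]>=lo)&(T[...,0]<lo+.004)]
    if len(a)>10: print("x %.3f n %d y %s z %s"%(lo,len(a),np.round([a[:,1].min(),a[:,1].max()],4),np.round([a[:,2].min(),a[:,2].max()],4)))
cv2.imwrite("pics/w5.png",cv2.resize(im[20:320,140:420],None,fx=2,fy=2))
```

```text
dark [278, 153, 12, 29, 264] [ 0.5483 -0.0098] [0.0088 0.0222] 11.2
dark [233, 254, 40, 48, 910] [ 0.5404 -0.1124] [0.0357 0.0475] 10.9
dark [293, 254, 42, 49, 975] [ 0.5948 -0.1019] [0.0376 0.0485] 12.0
lid [ 0.5561 -0.0472] [0.1005 0.1722] 11.2 z 0.05953527198380737
tool x 0.003 n 23 y [0.0059 0.0125] z [-0.0101  0.009 ]
tool x 0.007 n 261 y [0.0011 0.0125] z [-0.0125  0.0126]
tool x 0.027 n 80 y [0.0048 0.0099] z [-0.0028  0.0028]
tool x 0.031 n 23 y [0.0089 0.0099] z [-0.0029  0.0028]
clk 22.65 pos [ 0.5552 -0.048   0.1547] yaw 11.4 q6 -0.41 w 0.0086 F [-0.2  0.1 -0.5] M [0.04 0.01 0.03]
turn units [ 0.0025 -0.0005 -0.0012] deg [ 0.2 -0.  -0.1] shift units [0.2892 0.316  0.0036] mm [34.7 37.9  0.4]Traceback (most recent call last):
  File "<stdin>", line 4, in <module>
AttributeError: 'numpy.ndarray' object has no attribute 'd'
```

Emit:
arm_command:
  series:
    - {"dp": [0, 0.16, 0.003], "angular": [0.002, 0, -0.001], "gripper": 3}
    - {"dp": [0, 0.12, 0.002], "angular": [0, 0, 0], "gripper": 3}
    - {"dp": [0.05, 0.03, 0], "angular": [0, 0, 0], "gripper": 3}
    - {"dp": [0.1, 0, 0], "angular": [0, 0, 0], "gripper": 3}
    - {"dp": [0.1, 0, 0], "angular": [0, 0, 0], "gripper": 3}
    - {"dp": [0.07, 0, 0], "angular": [0, 0, 0], "gripper": 3}
    - {"dp": [0, 0, 0], "angular": [0, 0, 0], "gripper": 3}
    - {"dp": [0, 0, 0], "angular": [0, 0, 0], "gripper": 3}

```text
clock: 23.65
position: [0.5472, -0.0085, 0.1125]
ee_rot: [0.703, -0.069, 0.705, 0.07]
contact_force: [0.0, 0.6, 0.1]
width: 0.0085
```

```bash
python3 -c "
from h import *
plan([.5483,-.0101,.101],11.2)"
```

```text
clk 23.65 pos [ 0.5472 -0.0085  0.1125] yaw 11.2 q6 -0.34 w 0.0085 F [0.  0.6 0.1] M [-0.04 -0.    0.02]
turn units [ 0.0005 -0.0019 -0.0007] deg [ 0.  -0.2 -0.1] shift units [ 0.0959 -0.0148  0.0061] mm [11.5 -1.8  0.7]
```

Emit:
arm_command:
  series:
    - {"dp": [0, -0.015, 0.006], "angular": [0, -0.002, 0], "gripper": 3}
    - {"dp": [0, 0, 0], "angular": [0, 0, 0], "gripper": 3}
    - {"dp": [0, 0, 0], "angular": [0, 0, 0], "gripper": 3}
    - {"dp": [0.03, 0, 0], "angular": [0, 0, 0], "gripper": 3}
    - {"dp": [0.03, 0, 0], "angular": [0, 0, 0], "gripper": 3}
    - {"dp": [0.02, 0, 0], "angular": [0, 0, 0], "gripper": 3}
    - {"dp": [0, 0, 0], "angular": [0, 0, 0], "gripper": 3}
    - {"dp": [0, 0, 0], "angular": [0, 0, 0], "gripper": 3}

```text
clock: 24.65
position: [0.5491, -0.0106, 0.1031]
ee_rot: [0.704, -0.069, 0.703, 0.069]
contact_force: [0.3, -0.8, -1.9]
width: 0.0086
```

Run:
```python
import m as mod
from h import *
plan([.5483,-.0101,.09],11.2)
```

```text
dark [220, 255, 53, 51, 1091] [ 0.5299 -0.0479] [0.0377 0.0395] 11.2
dark [293, 254, 53, 52, 1106] [ 0.581  -0.0374] [0.0374 0.0407] 11.9
lid [ 0.5493 -0.0126] [0.1004 0.102 ] 11.1 z 0.05951098890548284
tool x 0.003 n 28 y [0.0059 0.0119] z [-0.0096  0.0073]
tool x 0.007 n 258 y [0.0007 0.0124] z [-0.0125  0.0126]
tool x 0.027 n 82 y [0.0043 0.0097] z [-0.0028  0.0027]
tool x 0.031 n 23 y [0.0088 0.0097] z [-0.0029  0.0028]
clk 24.70 pos [ 0.549  -0.0105  0.1031] yaw 11.2 q6 -0.34 w 0.0086 F [ 0.5 -0.1 -0.2] M [-0.02  0.01  0.03]
turn units [ 0.0003  0.0014 -0.0003] deg [ 0.   0.1 -0. ] shift units [ 0.1092  0.0047 -0.0054] mm [13.1  0.6 -0.7]
```

Emit:
arm_command:
  series:
    - {"dp": [0.01, 0.003, -0.005], "angular": [0, 0.001, 0], "gripper": 3}
    - {"dp": [0.02, 0, 0], "angular": [0, 0, 0], "gripper": 3}
    - {"dp": [0.02, 0, 0], "angular": [0, 0, 0], "gripper": 3}
    - {"dp": [0.02, 0, 0], "angular": [0, 0, 0], "gripper": 3}
    - {"dp": [0.02, 0, 0], "angular": [0, 0, 0], "gripper": 3}
    - {"dp": [0.02, 0, 0], "angular": [0, 0, 0], "gripper": 3}
    - {"dp": [0.01, 0, 0], "angular": [0, 0, 0], "gripper": 3}
    - {"dp": [0, 0, 0], "angular": [0, 0, 0], "gripper": 3}

```text
clock: 25.7
position: [0.549, -0.0094, 0.0892]
ee_rot: [0.705, -0.068, 0.703, 0.07]
contact_force: [-0.7, 1.5, 0.5]
width: 0.0083
```

```bash
python3 -c "
from h import *
plan([.5483,-.0101,.07],11.2)"
```

```text
clk 25.70 pos [ 0.549  -0.0094  0.0892] yaw 11.2 q6 -0.34 w 0.0083 F [-0.7  1.5  0.5] M [ 0.2  -0.04  0.03]
turn units [-0.0001  0.0017 -0.001 ] deg [-0.   0.2 -0.1] shift units [ 0.1597 -0.0044 -0.0071] mm [19.2 -0.5 -0.9]
```

Emit:
arm_command:
  series:
    - {"dp": [0.03, -0.002, -0.003], "angular": [0, 0.001, 0], "gripper": 3}
    - {"dp": [0.035, 0, 0], "angular": [0, 0, 0], "gripper": 3}
    - {"dp": [0.035, 0, 0], "angular": [0, 0, 0], "gripper": 3}
    - {"dp": [0.035, 0, 0], "angular": [0, 0, 0], "gripper": 3}
    - {"dp": [0.035, 0, 0], "angular": [0, 0, 0], "gripper": 3}
    - {"dp": [0.035, 0, 0], "angular": [0, 0, 0], "gripper": 3}
    - {"dp": [0.035, 0, 0], "angular": [0, 0, 0], "gripper": 3}
    - {"dp": [0.035, 0, 0], "angular": [0, 0, 0], "gripper": 3}

```text
clock: 26.7
position: [0.5494, -0.0097, 0.0703]
ee_rot: [0.706, -0.07, 0.702, 0.069]
contact_force: [-8.6, 1.3, 31.6]
width: 0.0088
```

```bash
python3 -c "
from h import *
plan([.5483,-.0101,.07],11.2)"
```

```text
clk 26.70 pos [ 0.5494 -0.0097  0.0703] yaw 11.3 q6 -0.34 w 0.0088 F [-8.6  1.3 31.6] M [ 0.29  1.7  -0.04]
turn units [0.0007 0.0039 0.0007] deg [0.1 0.3 0.1] shift units [ 0.0028 -0.0013 -0.0093] mm [ 0.3 -0.2 -1.1]
```

Emit:
arm_command:
  series:
    - {"dp": [0.02, 0, -0.005], "angular": [0.05, 0.003, 0], "gripper": 3}
    - {"dp": [0.02, 0, 0], "angular": [0.1, 0, 0], "gripper": 3}
    - {"dp": [0.02, 0, 0], "angular": [0.1, 0, 0], "gripper": 3}
    - {"dp": [0.02, 0, 0], "angular": [0.1, 0, 0], "gripper": 3}
    - {"dp": [0.02, 0, 0], "angular": [0.1, 0, 0], "gripper": 3}
    - {"dp": [0.02, 0, 0], "angular": [0.1, 0, 0], "gripper": 3}
    - {"dp": [0.02, 0, 0], "angular": [0.1, 0, 0], "gripper": 3}
    - {"dp": [0.02, 0, 0], "angular": [0.05, 0, 0], "gripper": 3}

```text
clock: 27.7
position: [0.5489, -0.0096, 0.0704]
ee_rot: [0.635, 0.319, 0.628, -0.318]
contact_force: [-5.6, 0.6, 18.5]
width: 0.0085
```

```bash
python3 -c "
from h import *
plan([.549,-.0099,.07],-77.6)"
```

```text
clk 27.70 pos [ 0.5489 -0.0096  0.0704] yaw -53.5 q6 0.79 w 0.0085 F [-5.6  0.6 18.5] M [0.26 1.18 0.18]
turn units [ 0.2677  0.004  -0.0041] deg [24.1  0.4 -0.4] shift units [0.0035 0.0005 0.0029] mm [0.4 0.1 0.3]
```

Emit:
arm_command:
  series:
    - {"dp": [0.02, 0, 0], "angular": [0.08, 0.002, -0.002], "gripper": 3}
    - {"dp": [0.02, 0, 0], "angular": [0.08, 0, 0], "gripper": 3}
    - {"dp": [0.02, 0, 0], "angular": [0.06, 0, 0], "gripper": 3}
    - {"dp": [0.02, 0, 0], "angular": [0.04, 0, 0], "gripper": 3}
    - {"dp": [0.02, 0, 0], "angular": [0.04, 0, 0], "gripper": 3}
    - {"dp": [0.02, 0, 0], "angular": [0.04, 0, 0], "gripper": 3}
    - {"dp": [0.02, 0, 0], "angular": [0.03, 0, 0], "gripper": 3}
    - {"dp": [0.02, 0, 0], "angular": [0.03, 0, 0], "gripper": 3}

```text
clock: 28.7
position: [0.5489, -0.0094, 0.0704]
ee_rot: [0.505, 0.5, 0.497, -0.498]
contact_force: [-4.5, 2.2, 19.1]
width: 0.0086
```

Run:
```python
from h import *
plan([.549,-.0099,.07],-77.6)
d=shot("wrist"); P=cloud(d); D=d["depth"]; s=get_state(); M=rot(s["ee_rot"]); T=(P-s["position"])@M
m=(D>0)&(np.abs(T[...,1])<.03)&(np.abs(T[...,2])<.02)&(T[...,0]>-.03)&(T[...,0]<.012)
for lo in np.arange(-.03,.012,.003):
    a=T[m&(T[...,0]>=lo)&(T[...,0]<lo+.003)&(abs(T[...,2])<.004)]; 
    if len(a)>8: print("x %.3f n %d y %s"%(lo,len(a),np.round([a[:,1].min(),a[:,1].max()],4)))
k=(D>0)&(np.hypot(T[...,1],T[...,2])<.0125)&(T[...,1]>.008)&(T[...,0]>.004); print("shoulder top z",np.percentile(P[k][:,2],[10,50,90]).round(4))
cv2.imwrite("pics/w5.png",cv2.resize(d["image"][120:320,150:410],(780,600)))
plan([.549,-.0099,.07],-77.6)
```

```text
clk 28.70 pos [ 0.5489 -0.0094  0.0704] yaw -89.9 q6 1.43 w 0.0086 F [-4.5  2.2 19.1] M [0.66 0.89 1.16]
turn units [-0.1362  0.0047 -0.0058] deg [-12.3   0.4  -0.5] shift units [ 0.0035 -0.0001  0.0039] mm [ 0.4 -0.   0.5]
x -0.030 n 65 y [0.0139 0.0154]
x -0.027 n 58 y [0.0139 0.0156]
x -0.024 n 57 y [0.0138 0.0155]
x -0.021 n 50 y [0.0136 0.0155]
x -0.018 n 51 y [0.0139 0.0157]
x -0.015 n 45 y [0.0139 0.0153]
x -0.012 n 42 y [0.0143 0.0156]
x -0.009 n 44 y [0.014  0.0155]
x -0.006 n 33 y [0.014  0.0155]
x 0.006 n 72 y [0.0102 0.0139]
x 0.009 n 453 y [0.0119 0.03  ]
shoulder top z [0.0601 0.0627 0.0635]
clk 28.75 pos [ 0.549  -0.0094  0.0704] yaw -89.9 q6 1.43 w 0.0084 F [-4.4  2.9 17.2] M [0.57 0.84 0.97]
turn units [-0.1371  0.0046 -0.006 ] deg [-12.3   0.4  -0.5] shift units [ 0.0036 -0.0012  0.0041] mm [ 0.4 -0.1  0.5]
```

View pics/w5.png

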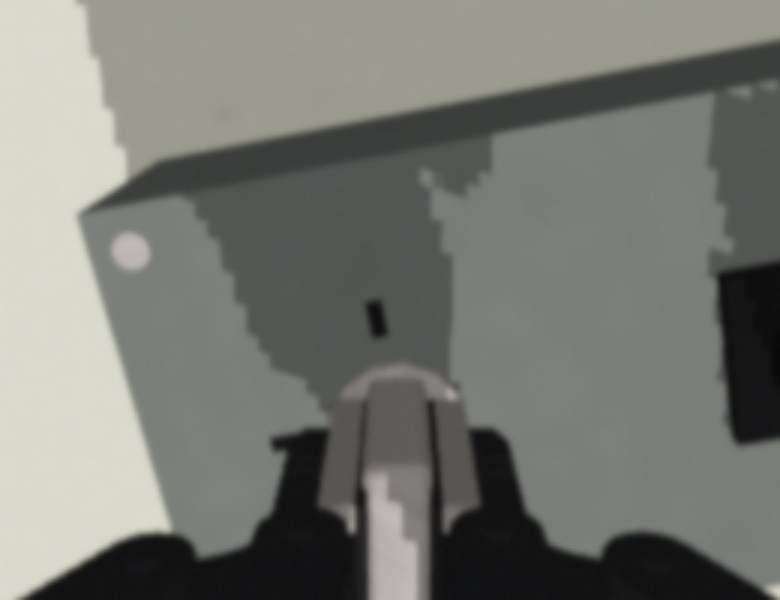

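Run:
```python
from h import *
d=shot("scene"); cv2.imwrite("pics/s9.png",d["image"]); t=shot("top"); P=cloud(t); D=t["depth"]
c=np.array([.565,-.0922]); a=np.radians(11.2); L=P[...,:2]-c; lx=L@[np.cos(a),np.sin(a)]; ly=L@[-np.sin(a),np.cos(a)]
for n,m in(("bar",(abs(lx)<.003)&(abs(ly)<.012)),("fl",(abs(abs(lx)-.0115)<.003)&(abs(ly)<.018))): print(n,np.percentile(P[(D>0)&m][:,2],[10,50,90]).round(4))
out=np.hstack([d["image"][150:350,120:420],t["image"][120:320,130:430]]); cv2.imwrite("pics/end.png",out)
plan([.549,-.0099,.07],-77.6)
```

```text
bar [0.0958 0.0992 0.1014]
fl [0.0603 0.0631 0.0671]
clk 28.85 pos [ 0.5491 -0.0093  0.0704] yaw -89.8 q6 1.43 w 0.0085 F [-4.6  2.2 18.6] M [0.5  0.9  0.81]
turn units [-0.1359  0.0045 -0.0061] deg [-12.2   0.4  -0.5] shift units [ 0.0034 -0.0018  0.0043] mm [ 0.4 -0.2  0.5]
```

View pics/end.png

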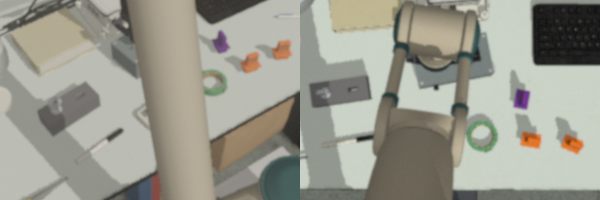

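The turning moment is fading slightly, so I'll watch it for a second with the arm holding its target. Camera calls advance time without changing the target.

Run:
```python
from h import *
for i in range(24):
    get_image("wrist")
    if i%4==3:
        s=get_state(); print(round(s["clock"],2),np.round(s["moment"],2),np.round(s["contact_force"],1),np.round(s["position"],4))
plan([.549,-.0099,.07],-77.6)
```

```text
29.05 [0.57 0.85 0.86] [-5.4  2.5 17.9] [ 0.5492 -0.0093  0.0704]
29.25 [0.48 0.91 0.83] [-3.8  1.6 18.4] [ 0.5492 -0.0093  0.0704]
29.45 [0.56 0.87 0.83] [-3.7  1.9 17.7] [ 0.5492 -0.0093  0.0704]
29.65 [0.49 0.84 0.87] [-4.6  2.2 18.9] [ 0.5492 -0.0093  0.0704]
29.85 [0.49 0.84 0.83] [-5.   2.  18.6] [ 0.5492 -0.0093  0.0704]
30.05 [0.48 0.88 0.86] [-5.1  2.3 18.7] [ 0.5492 -0.0093  0.0704]
clk 30.05 pos [ 0.5492 -0.0093  0.0704] yaw -89.8 q6 1.43 w 0.0088 F [-5.1  2.3 18.7] M [0.48 0.88 0.86]
turn units [-0.136   0.0045 -0.0062] deg [-12.2   0.4  -0.6] shift units [ 0.0035 -0.0025  0.0044] mm [ 0.4 -0.3  0.5]
```

Steady at about 0.85 N·m of twist, well above the 0.14 N·m spring, with an 18 N push. Handing in.

```bash
python3 -c "
from rig import sign_off; print(sign_off())"
```

```text
the job is handed in; nothing more can be done
None
```

I pressed the plug home, took the rectangular-bowed key from the stand's −y slot, pushed it home past the pins, and turned it clockwise to its stop. I signed off at about 30 s with the key still gripped, held turned and pushed.

**Last checks:**
- **Plug:** before the key went in, the flange top was 4 to 4.6 mm above the lid (the flange is 4 mm thick). A later check, partly hidden by the arm, was noisier but agreed.
- **Key seating:** the shoulder's top is about 3 to 4 mm above the lid (it is 3 mm thick), so the key is home.
- **Hold:** over the 1.2 s before hand-in, the push stayed at about 18 N. The twist stayed at about 0.85 N·m, against a return spring of about 0.14 N·m.
- **Round key and other objects:** the last picture shows the round key in the stand, and the tape roll and marker looked undisturbed. The arm hid the timer.

**What went less well:**
- **First plug press:** it reached 94 N at the wrist (limit 120 N). The plug also came up about 4 mm when I let go, so I pressed it home again from above with closed fingers.
- **Turn angle:** the gripper turned about 101°, rather than the expected 89°. I take the extra as give in the grip against the stop, because the twist rose sharply there, but I did not measure the rotor itself.

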